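# Seat the mould dish against the guide posts and start the timer

### The arm

A 6-joint arm with a two-finger parallel gripper is mounted at the origin on the work surface. World frame = base frame: x ahead of the robot, y to its left, z up, the work surface at z = 0. Lengths are in m, angles in degrees, forces in N, time in s.
With the tool pointing down it reaches from about 0.3 to 0.75 m from the base axis. Payload 8.5 kg.
Tool frame: the origin (TCP) lies between the finger pads; the fingertips stand 25 mm ahead of it and the grasp point (between the pads) lies 6 mm ahead of it; x points along the fingers, y is the direction in which the jaws open and shut, and the axes are right-handed (so a half turn about x gives the same grasp; the last joint's range is limited). The gripper opens to 85 mm and grips with 20 to 120 N. Pads are 22 mm wide; open, the fingers measure 114 mm over their backs; the gripper's body (76 mm by 85 mm) begins 54 mm behind the grasp point. The pads swing forward as they close: fully open they stand 13 mm farther back than shut.
Start: joints at [-75.82, 21.807, 74.336, -0, 83.858, -12.336], TCP at [0.246, -0.492, 0.256] pointing down, gripper open.
Joint ranges: [-178.18, 178.18], [-50.72, 133.34], [12.68, 142.11], [-81.47, 261.47], [9.98, 163.14], [-165.26, 165.26]. Speed limits (degrees/s): [136.94, 136.94, 180, 180, 180, 180].

### API

Orientations are given as a 3x3 rotation matrix whose columns are the frame's x, y, z axes.
In Python, from rig import sensors, get_image, workorder gives the robot as it stands.
- The arm moves only by the tool arm_command, never from a script. Its argument "plan" is a list that holds one entry, the list of rows, each a list of 6 numbers: the shift along the tool's x, y, z in units of 25 mm (1.0 is 25 mm), then the turn, a rotation vector about the tool's x, y, z in units of 6 degrees (1.0 is 6 degrees). In form: [[[dx, dy, dz, ax, ay, az], ...]]. A call has 1 to 10 rows; each row is the pose to reach, as a shift and turn from the pose commanded when the call began, along the tool's axes at that moment; what a row does not reach only later rows make up. A row lasts 1/10 s, in which the tool goes at most 50 mm and 8.59 degrees, less where a joint would pass 70% of its speed; a pose out of reach is approached as far as the arm can. A call with a gripper value outside its range is refused whole. "jaw" is the closure, from 0 (fully open) to 1 (shut), set as the call begins (left out, the last holds). The fingers move at their own pace and stop on an object; "newtons" is the grip in N (left out, the last holds). Time passes only in rows, so rows that repeat a pose let the fingers close. It gives the time, the measured TCP pose, the force and the opening at its end, in the units of the state.
- sensors.observe(): the state, without advancing time (a new reading comes with each control period).
- get_image(name): name is "side" or "top" or "wrist"; returns a dict with "img" (480x640x3 uint8, red, green, blue), "fx", "fy", "cx", "cy" (pixels), "T" (4x4, takes a point from camera to world coordinates). Camera axes: x right, y up, looking along -z (the intrinsics and any distortion apply to the point x, -y, -z); pixel columns grow to the right and rows downward; lengths in m; the calibration is good to about 2 mm. A picture is of the moment at which its call begins. There is no depth.
- workorder.close_job(): hands the job in, once; it reports no verdict.
The state is a dict: "time_s": time; "q": joint angles; "qvel": joint speeds; "joint_efforts": joint torques, N m; "position": TCP position; "tool_rot": TCP orientation; "ft_force": force on the tool from outside, world axes, zero at the start; "wrist_torque": the same for the moment, N m; "grip_width": finger opening in m.
Only numpy, scipy, OpenCV 4.12 (cv2) and the standard library are available. Lean on these libraries where they do the work, as an engineer would, in place of code of your own. Each camera call takes 0.05 s, during which the arm holds its last target. There are 200 camera calls.

### The job

Push the black mould dish, with the stone core standing in it, along the brass-coloured plate until it rests against both guide posts. Only when it is seated, press the green button on the blue timer box fully down and let it go. Push only with the fingers, do not lift the dish or touch or topple the core, and leave the small cap, the steel weight and the brush where they are.

Things in the scene. Friction and masses are not known exactly. Their poses are not given: they have to be found in the camera images.
- stand: capping stand, fixed: a flat brass-coloured plate 340 x 220 x 10 mm (x, y, z) lying on the bench, its top 10 mm above the bench; origin at the centre of the underside; its x axis points away from the robot (within 0.45 rad of world x), from the open end to the two guide posts. A dish resting against both posts has its centre at x = +20 mm, y = 0 of this frame
- post_left (a point): foot of the left (+y) guide post, on the plate's top at x = 75, y = 45 mm of the stand; an upright steel post 23 mm in diameter and 220 mm high, with a brass collar 32 mm in diameter around its lowest 34 mm: it is the collar that the dish touches
- post_right (a point): foot of the right (-y) guide post, at x = 75, y = -45 mm of the stand; the same as the left one
- dish: loose black round mould dish, mass about 0.45 kg, standing on the plate 50 to 100 mm short of the posts: a disc 110 mm in diameter and 18 mm high, carrying a raised ring 72 mm in outer and 58 mm in inner diameter, 8 mm high; origin at the centre of its underside, z up. Seated, its centre is 71 mm from the axis of each post; sliding it takes some 2 to 6 N
- core: loose grey stone core, an upright cylinder 44 mm in diameter and 50 mm high, about 0.18 kg, standing on the disc inside the raised ring (its top 78 mm above the bench); origin at the centre of its underside
- timer: blue timer box, fixed, 90 x 80 x 50 mm (x, y, z), to the left or the right of the stand; origin at the centre of its underside
- start (a joint): travel of the green button, m: 0 released, 0.006 fully down; springs back; takes 5 N to push fully down, moves straight down
- start_top (a point): centre of the top face of the green push button (28 mm in diameter) on top of the timer box
- weight: loose bright steel weight with a knob on top, 52 mm in diameter, 80 mm high, standing on the bench on the other side of the stand from the timer; origin at the centre of its underside; leave alone
- brush: loose yellow-handled brush lying flat on the bench to the right of the stand (-y), about 160 mm long along its x axis; leave alone
- cap: loose small black cylinder 40 mm in diameter, 28 mm high, standing on the plate beyond the posts; origin at the centre of its underside; leave alone
Mind the look-alikes: they are no part of the job. Several things have the shape of the dish; the one meant has the colours described above.

How it is judged:
By the outcome, as a careful person would: the job done as asked, in the order asked, and still so for the second after the job is handed in, with the robot touching nothing.
It also fails if it takes over 54 s, if anything falls off the work surface, if the arm or the gripper's body presses on something with over 40 N, if the wrist force passes 120 N, or if a joint passes its speed limit or range.

## Working session

There is one attempt and no reset: what is moved stays moved. The work goes in short steps, Python scripts to look and compute and a tool call to move; the robot and the scene stay as the last step left them, time stands still between calls to the robot, and variables do not carry over. Pictures are saved under pics/ and viewed, about 8 in all and at most 12, crops included, and the job is handed in when it is done.

Besides the shell and the picture viewer there is one more tool, called after ">>>" as name(argument=value, ...) on one line, values as JSON. arm_command: Moves the arm, as the interface text tells. Its arguments: {"type":"object","properties":{"plan":{"type":"array","items":{"type":"array","items":{"type":"array","items":{"type":"number"}}}},"jaw":{"type":"number"},"newtons":{"type":"number"}},"required":["plan"]}

```bash
mkdir -p pics; ls
python3 - <<'E'
from rig import sensors,get_image
import cv2,numpy as np
for n in("top","side"):
    d=get_image(n);cv2.imwrite(f"pics/{n}0.png",d["img"][:,:,::-1])
    print(n,{k:d[k] for k in d if k not in("img","T")});print(np.round(d["T"],4).tolist())
o=sensors.observe();print(o["time_s"],o["tool_rot"],o["position"],o["ft_force"])
E
```

```text
pics
top {'fx': 583.0519283316993, 'fy': 583.0519283316993, 'cx': 323.89858553712025, 'cy': 243.58641655559413}
[[-0.0264, 0.9881, -0.1517, 0.4228], [-0.9995, -0.024, 0.0182, 0.0134], [0.0143, 0.1521, 0.9883, 1.0871], [0.0, 0.0, 0.0, 1.0]]
side {'fx': 512.8608986916178, 'fy': 512.8608986916178, 'cx': 324.2295090327057, 'cy': 244.88516032464878}
[[-0.8694, 0.2445, -0.4295, 0.141], [-0.4941, -0.4422, 0.7485, 0.787], [-0.007, 0.8629, 0.5053, 0.6116], [0.0, 0.0, 0.0, 1.0]]
0.1 [[-3.08987755e-04  4.46469298e-01 -8.94798900e-01]
 [ 1.22446858e-03 -8.94798103e-01 -4.46469323e-01]
 [-9.99999203e-01 -1.23360669e-03 -2.70205971e-04]] [ 0.24550106 -0.49191919  0.25578622] [ 0.36911363 -0.08585752 -0.54654682]
```

View pics/top0.png

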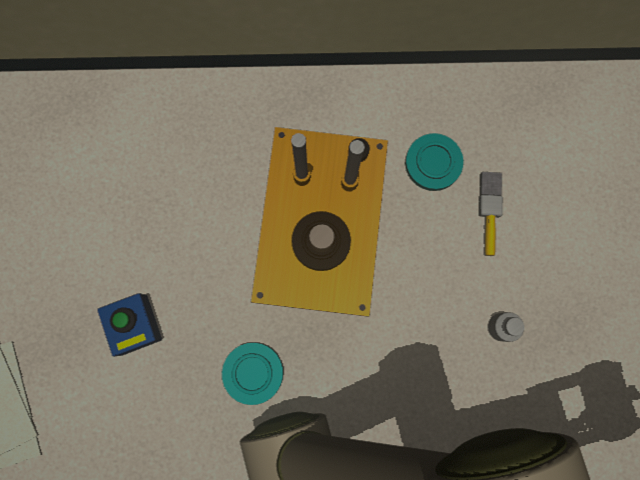

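View pics/side0.png

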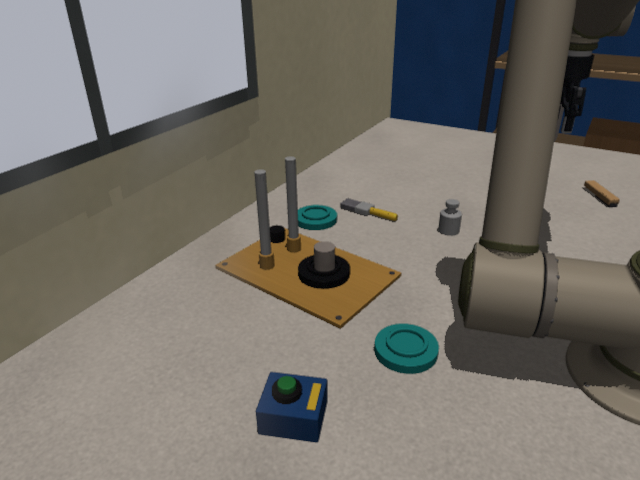

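The top view shows the black dish with the grey core at (321,241) on the brass plate. The posts' collars are at (302,178) and (349,184), and the timer button is at (121,320). Look-alikes are the teal dish at (253,373), the teal dish at (434,161), and the black cap at (361,148). I choose the black one on the plate and will check it in a crop.

```bash
cat > h.py <<'E'
import numpy as np
from rig import get_image
def ray(d,u,v,z):
    T=d["T"];r=T[:3,:3]@np.array([(u-d["cx"])/d["fx"],-(v-d["cy"])/d["fy"],-1]);o=T[:3,3]
    return o+r*(z-o[2])/r[2]
def proj(d,p):
    T=d["T"];c=T[:3,:3].T@(np.asarray(p)-T[:3,3]);return np.array([d["cx"]+d["fx"]*c[0]/-c[2],d["cy"]-d["fy"]*c[1]/-c[2]])
E
python3 - <<'E'
import cv2
im=cv2.imread("pics/top0.png")
a=cv2.resize(im[120:320,245:395],None,fx=3,fy=3,interpolation=cv2.INTER_CUBIC)
b=cv2.resize(im[285:365,90:170],None,fx=4,fy=4,interpolation=cv2.INTER_CUBIC)
import numpy as np
c=np.zeros((600,780,3),np.uint8);c[:600,:450]=a;c[:320,460:780]=b
cv2.imwrite("pics/crop0.png",c)
E
```

```text
(no output)
```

View pics/crop0.png

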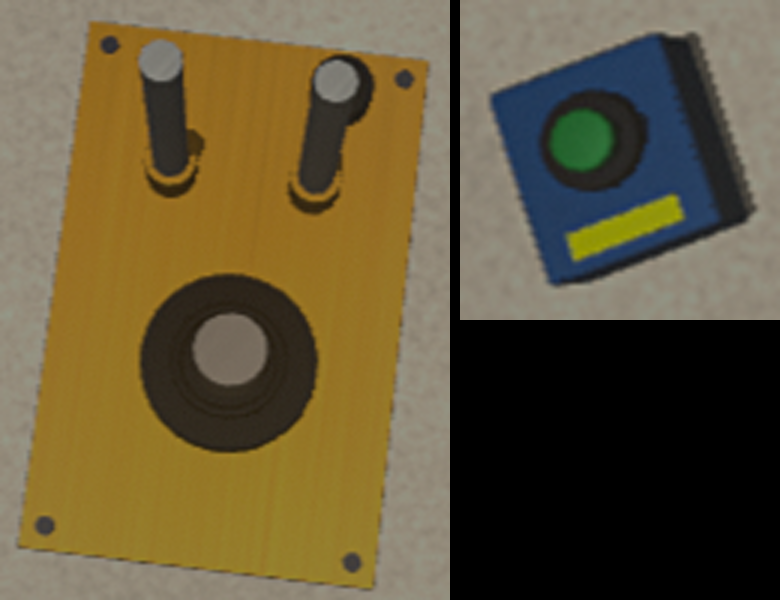

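The crop confirms the dish: black disc centred at crop (229,363), with the grey core at (230,349). It also gives the four plate corners and the green button at crop (581,140). Now I'll turn these into positions.

Run:
```python
from h import *
from scipy.optimize import least_squares
d=get_image("top");s=get_image("side")
f=lambda x,y:((x+.5)/3-.5+245,(y+.5)/3-.5+120)
C=[ray(d,*f(*p),.01)[:2] for p in[(90,22),(428,62),(373,588),(18,546)]]
L=np.array([[170,110],[170,-110],[-170,-110],[-170,110]])/1e3
R=lambda a:np.array([[np.cos(a),-np.sin(a)],[np.sin(a),np.cos(a)]])
r=least_squares(lambda p:((L@R(p[2]).T+p[:2])-C).ravel(),[.5,0,0]);c=r.x
print("stand",c,"deg",np.degrees(c[2]),"res mm",np.round(r.fun*1e3,1))
dish=ray(d,*f(229,363),.028);core=ray(d,*f(230,349),.078)
print("dish",dish,"in stand",R(c[2]).T@(dish[:2]-c[:2]),"core",core,R(c[2]).T@(core[:2]-c[:2]))
print("side dish",ray(s,324,270,.028),"side core",ray(s,324.5,248,.078))
for y in(.045,-.045):print("collar top px",proj(d,[*(R(c[2])@[.075,y]+c[:2]),.044]))
print("seat",R(c[2])@[.02,0]+c[:2])
b=[(120.4,319.6),(287,384)]
q=least_squares(lambda p:np.r_[proj(d,p)-b[0],proj(s,p)-b[1]],[.3,.35,.06]);print("button",q.x,q.fun)
for z in(.055,.06,.065):print(z,ray(d,*b[0],z))
```

```text
stand [ 0.63485746 -0.00146853 -0.14372651] deg -8.234922373753527 res mm [ 1.3  0.6  1.2 -0.9 -1.4 -0.4 -1.1  0.7]
dish [ 0.59093365 -0.00084099  0.028     ] in stand [-0.0435608  -0.00567024] core [ 0.5912721  -0.00096465  0.078     ] [-0.04320812 -0.00574414]
side dish [0.58650442 0.01239106 0.028     ] side core [0.58794578 0.00707008 0.078     ]
collar top px [301.36162239 173.00415296]
collar top px [349.84920252 178.73554529]
seat [ 0.65465124 -0.00433317]
button [0.45532206 0.34975829 0.06667054] [-0.04991999 -0.09940945  0.091242    0.0161277 ]
0.055 [0.45551874 0.35351362 0.055     ]
0.06 [0.45536047 0.35186605 0.06      ]
0.065 [0.45520219 0.35021847 0.065     ]
```

```bash
cat >> h.py <<'E'
from scipy.spatial.transform import Rotation as Ro
from rig import sensors
c=np.array([.63486,-.00147]);a=np.radians(-8.235)
sx=np.array([np.cos(a),np.sin(a),0]);sy=np.array([-np.sin(a),np.cos(a),0])
W=np.c_[[0,0,-1],-sy,-sx]           # tool down, jaws along stand y
def st(x,y,z): return np.r_[c,0]+x*sx+y*sy+[0,0,z]
def rows(p,Rt=W):
    o=sensors.observe();R=np.array(o["tool_rot"])
    print(np.round(np.r_[R.T@(p-np.array(o["position"]))/.025,Ro.from_matrix(R.T@Rt).as_rotvec(degrees=True)/6],3).tolist(),"target",np.round(p,4))
E
python3 -c "
from h import *
rows(st(-.130,-.0057,.15))"
```

```text
[4.252, -13.378, -18.292, 5.792, 0.001, 0.008] target [0.5054 0.0115 0.15  ]
```

>>> arm_command(plan=[[[4.25,-13.38,-18.29,5.79,0,0],[4.25,-13.38,-18.29,5.79,0,0],[4.25,-13.38,-18.29,5.79,0,0],[4.25,-13.38,-18.29,5.79,0,0],[4.25,-13.38,-18.29,5.79,0,0],[4.25,-13.38,-18.29,5.79,0,0],[4.25,-13.38,-18.29,5.79,0,0],[4.25,-13.38,-18.29,5.79,0,0],[4.25,-13.38,-18.29,5.79,0,0],[4.25,-13.38,-18.29,5.79,0,0]]], jaw=0.4)

```text
time_s: 1.2
position: [0.4684, -0.0597, 0.1652]
tool_rot: [[0.0, -0.143, -0.99], [-0.0, -0.99, 0.143], [-1.0, 0.0, -0.0]]
ft_force: [0.6, -0.4, 0.1]
grip_width: 0.0511
```

```bash
python3 -c "
from h import *
rows(st(-.130,-.0057,.15))"
```

```text
[0.608, -3.031, -1.058, 0.001, -0.003, -0.001] target [0.5054 0.0115 0.15  ]
```

>>> arm_command(plan=[[[0.6,-3.03,-1.06,0,0,0],[0.6,-3.03,-1.06,0,0,0],[0.6,-3.03,-1.06,0,0,0],[0.6,-3.03,-1.06,0,0,0],[0.6,-3.03,-1.06,0,0,0]]])

```text
time_s: 1.7
position: [0.5046, 0.0087, 0.1506]
tool_rot: [[0.0, -0.144, -0.99], [-0.0, -0.99, 0.144], [-1.0, 0.0, -0.0]]
ft_force: [-0.9, 0.1, -0.3]
grip_width: 0.0514
```

Run:
```python
from h import *
import cv2
rows(st(-.130,-.0057,.039))
d=get_image("wrist");cv2.imwrite("pics/w1.png",d["img"][:,:,::-1])
for n,p in(("dish",st(-.0436,-.0057,.028)),("pl",st(.075,.045,.044)),("pr",st(.075,-.045,.044)),("core",st(-.0436,-.0057,.078))):print(n,proj(d,p))
```

```text
[4.466, -0.117, -0.015, -0.007, -0.001, -0.002] target [0.5054 0.0115 0.039 ]
dish [305.22136583  81.69214023]
pl [ 182.33650952 -223.82521351]
pr [ 398.99430186 -223.66272671]
core [304.18906459  75.92091056]
```

View pics/w1.png

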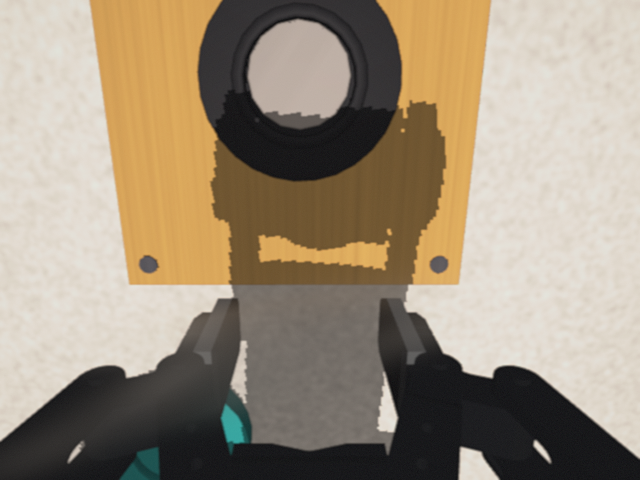

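The wrist view shows the dish centre at about (300,78) and the core at (300,74). The plate's near corners are at (129,284) and (458,284). I'll refine the positions from these.

Run:
```python
from h import *
d=get_image("wrist")
S=lambda p:np.round([(p-np.r_[c,0])@sx*1e3,(p-np.r_[c,0])@sy*1e3],1)
for u,v,z in((129,284,.01),(458,284,.01),(300,78.5,.028),(300,74,.078)):print(S(ray(d,u,v,z)))
print("tip", proj(d,np.array(sensors.observe()["position"])-[0,0,.025]), S(np.array(sensors.observe()["position"])))
```

```text
[-169.4  111.8]
[-169.3 -107.1]
[-41.9  -3.1]
[-42.8  -4.2]
tip [311.10580818 314.20408166] [-130.3   -8.8]
```

```bash
python3 -c "
from h import *
rows(st(-.130,-.0035,.040))"
```

```text
[4.431, -0.213, -0.009, -0.014, -0.004, -0.001] target [0.5057 0.0137 0.04  ]
```

>>> arm_command(plan=[[[1.0,-0.2,0,0,0,0],[2.0,-0.2,0,0,0,0],[3.0,-0.2,0,0,0,0],[3.6,-0.2,0,0,0,0],[4.0,-0.2,0,0,0,0],[4.2,-0.2,0,0,0,0],[4.35,-0.2,0,0,0,0],[4.4,-0.2,0,0,0,0],[4.43,-0.2,0,0,0,0],[4.43,-0.2,0,0,0,0]]])

```text
time_s: 2.8
position: [0.5057, 0.0144, 0.0401]
tool_rot: [[0.001, -0.143, -0.99], [-0.0, -0.99, 0.143], [-1.0, 0.0, -0.001]]
ft_force: [-0.4, -0.1, -0.0]
grip_width: 0.051
```

Run:
```python
from h import *
import cv2
s=get_image("side")["img"][190:330,210:430,::-1];w=get_image("wrist")["img"][:,:,::-1]
cv2.imwrite("pics/c2.png",cv2.resize(s,None,fx=3.5,fy=3.5,interpolation=cv2.INTER_CUBIC))
rows(st(-.040,.002,.040))
```

```text
[0.004, -0.189, -3.604, 0.002, -0.006, -0.0] target [0.5956 0.0062 0.04  ]
```

View pics/c2.png

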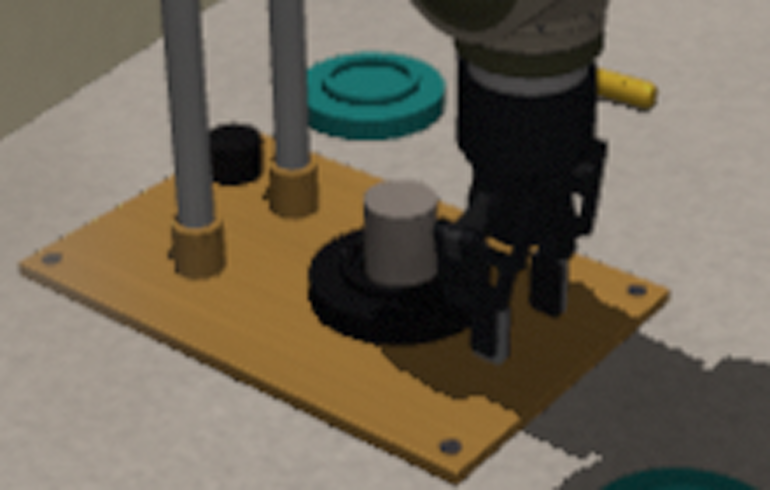

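The side crop shows both fingertips standing just above the plate behind the dish, clear of the core. I'll push slowly now.

>>> arm_command(plan=[[[0.08,0,-0.3,0,0,0],[0.08,0,-0.6,0,0,0],[0.08,0,-0.8,0,0,0],[0.08,0,-0.95,0,0,0],[0.08,0,-1.1,0,0,0],[0.08,0,-1.25,0,0,0],[0.08,-0.01,-1.4,0,0,0],[0.08,-0.02,-1.55,0,0,0],[0.08,-0.03,-1.7,0,0,0],[0.08,-0.04,-1.85,0,0,0]]])

```text
time_s: 3.9
position: [0.5506, 0.0091, 0.0375]
tool_rot: [[-0.003, -0.143, -0.99], [0.0, -0.99, 0.143], [-1.0, -0.0, 0.003]]
ft_force: [-5.2, 0.1, 1.4]
grip_width: 0.051
```

```bash
python3 -c "
from h import *
rows(st(-.040,.002,.038))"
```

```text
[-0.027, -0.145, -1.797, 0.003, 0.029, 0.0] target [0.5956 0.0062 0.038 ]
```

Contact, with about 5 N of push force. Next is most of the remaining travel.

>>> arm_command(plan=[[[0,-0.02,-0.15,0,0,0],[0,-0.03,-0.3,0,0,0],[0,-0.04,-0.45,0,0,0],[0,-0.05,-0.6,0,0,0],[0,-0.06,-0.75,0,0,0],[0,-0.08,-0.9,0,0,0],[0,-0.09,-1.0,0,0,0],[0,-0.1,-1.1,0,0,0],[0,-0.11,-1.2,0,0,0],[0,-0.12,-1.25,0,0,0]]])

```text
time_s: 4.9
position: [0.583, 0.0073, 0.0376]
tool_rot: [[-0.0, -0.143, -0.99], [-0.0, -0.99, 0.143], [-1.0, 0.0, 0.0]]
ft_force: [-2.9, 0.3, -0.0]
grip_width: 0.0514
```

Run:
```python
from h import *
import cv2
rows(st(-.040,.002,.038))
d=get_image("top");cv2.imwrite("pics/t3.png",cv2.resize(d["img"][110:320,240:400,::-1],None,fx=2.8,fy=2.8,interpolation=cv2.INTER_CUBIC))
```

```text
[-0.016, -0.03, -0.504, 0.002, 0.001, -0.0] target [0.5956 0.0062 0.038 ]
```

View pics/t3.png

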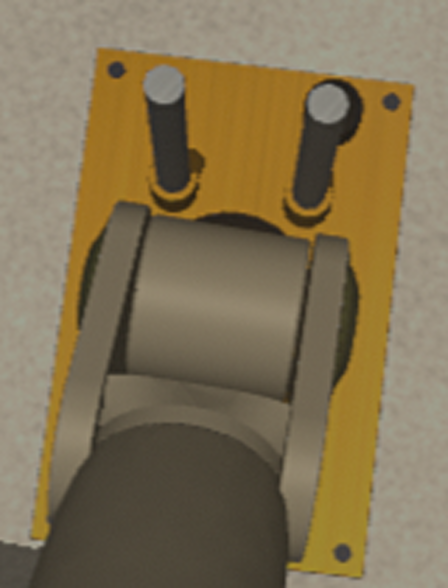

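The top view shows the dish's front edge (about (243,218)) just short of the collars at (172,190) and (308,205), and the wrist clear of the posts. I'll creep the rest.

>>> arm_command(plan=[[[0,-0.01,-0.08,0,0,0],[0,-0.01,-0.16,0,0,0],[0,-0.02,-0.24,0,0,0],[0,-0.02,-0.32,0,0,0],[0,-0.03,-0.38,0,0,0],[0,-0.03,-0.42,0,0,0]]])

```text
time_s: 5.55
position: [0.5935, 0.0066, 0.0377]
tool_rot: [[0.0, -0.143, -0.99], [0.0, -0.99, 0.143], [-1.0, -0.0, -0.0]]
ft_force: [-2.4, 0.4, -1.1]
grip_width: 0.0517
```

>>> arm_command(plan=[[[0,0,-0.04,0,0,0],[0,0,-0.08,0,0,0],[0,0,-0.12,0,0,0],[0,0,-0.12,0,0,0]]])

```text
time_s: 5.95
position: [0.5965, 0.0061, 0.0377]
tool_rot: [[0.0, -0.143, -0.99], [-0.0, -0.99, 0.143], [-1.0, -0.0, -0.0]]
ft_force: [-1.8, 0.3, -1.0]
grip_width: 0.0514
```

>>> arm_command(plan=[[[0,0,-0.04,0,0,0],[0,0,-0.08,0,0,0],[0,0,-0.12,0,0,0],[0,0,-0.12,0,0,0]]])

```text
time_s: 6.35
position: [0.5973, 0.006, 0.0375]
tool_rot: [[-0.005, -0.143, -0.99], [0.001, -0.99, 0.143], [-1.0, 0.0, 0.005]]
ft_force: [-11.0, 0.1, 4.6]
grip_width: 0.0516
```

Run:
```python
from h import *
import cv2
rows(st(-.040,.002,.038))
d=get_image("wrist")["img"][:,:,::-1];s=get_image("side")["img"][190:310,210:410,::-1]
cv2.imwrite("pics/s4.png",cv2.resize(s,(800,480),interpolation=cv2.INTER_CUBIC))
```

```text
[-0.019, 0.001, 0.071, 0.005, 0.051, -0.002] target [0.5956 0.0062 0.038 ]
```

View pics/s4.png

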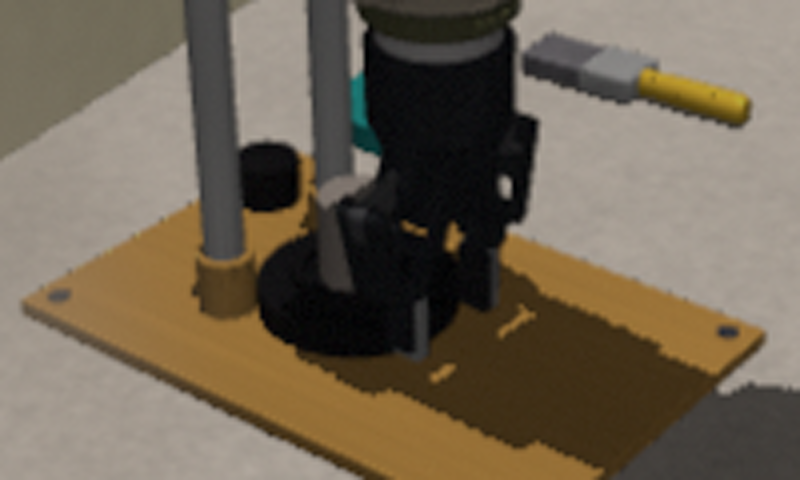

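Force rose to 11 N at the expected seat, and the side view shows the dish at the collars. I'll push slightly more to make sure it seats against both.

>>> arm_command(plan=[[[0,0,-0.04,0,0,0],[0,0,-0.08,0,0,0],[0,0,-0.08,0,0,0],[0,0,-0.08,0,0,0]]])

```text
time_s: 6.85
position: [0.5977, 0.006, 0.0374]
tool_rot: [[-0.009, -0.143, -0.99], [0.001, -0.99, 0.143], [-1.0, 0.0, 0.009]]
ft_force: [-19.0, 1.6, 7.9]
grip_width: 0.0511
```

>>> arm_command(plan=[[[0,0,0.1,0,0,0],[0,0,0.3,0,0,0],[0,0,0.8,0,0,0],[0,0,1.5,0,0,0],[0,0,2.2,0,0,0],[-1,0,2.6,0,0,0],[-2.5,0,2.6,0,0,0],[-4.5,0,3.0,0,0,0],[-5.5,0,4.0,0,0,0],[-5.5,0,4.0,0,0,0]]], jaw=0.4)

```text
time_s: 7.85
position: [0.5024, 0.0199, 0.1793]
tool_rot: [[0.008, -0.143, -0.99], [-0.002, -0.99, 0.143], [-1.0, 0.0, -0.008]]
ft_force: [-0.2, -0.6, -0.8]
grip_width: 0.0513
```

Run:
```python
from h import *
import cv2
rows(np.array([.4553,.350,.16]))
d=get_image("top");w=get_image("wrist")
a=cv2.resize(d["img"][120:270,245:395,::-1],(450,450),interpolation=cv2.INTER_CUBIC)
b=cv2.resize(w["img"][:,:,::-1],(340,255))
o=np.zeros((450,795,3),np.uint8);o[:,:450]=a;o[:255,455:]=b
cv2.imwrite("pics/t5.png",o)
for y in(.045,-.045):print("collar px crop",(proj(d,st(.075,y,.044))-[245,120])*3)
```

```text
[0.734, -12.8, 3.753, 0.006, -0.081, -0.003] target [0.4553 0.35   0.16  ]
collar px crop [169.08735041 159.00831818]
collar px crop [314.55001267 176.20267856]
```

View pics/t5.png

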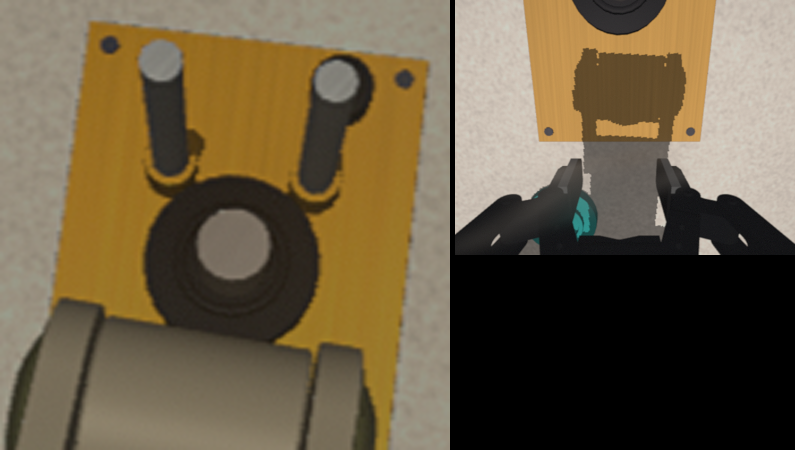

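The dish is centred at about crop (232,263) and touches both collars, with the core upright at (233,244). Next I close the jaws and move above the button.

>>> arm_command(plan=[[[0.7,-12.8,3.75,0,0,0],[0.7,-12.8,3.75,0,0,0],[0.7,-12.8,3.75,0,0,0],[0.7,-12.8,3.75,0,0,0],[0.7,-12.8,3.75,0,0,0],[0.7,-12.8,3.75,0,0,0],[0.7,-12.8,3.75,0,0,0],[0.7,-12.8,3.75,0,0,0],[0.7,-12.8,3.75,0,0,0],[0.7,-12.8,3.75,0,0,0]]], jaw=1)

```text
time_s: 8.95
position: [0.4557, 0.3491, 0.1568]
tool_rot: [[-0.001, -0.144, -0.99], [-0.001, -0.99, 0.144], [-1.0, 0.001, 0.001]]
ft_force: [0.7, 0.4, 0.7]
grip_width: -0.0
```

Run:
```python
from h import *
import cv2
d=get_image("top");p=ray(d,(232+.5)/3-.5+245,(263+.5)/3-.5+120,.028)-np.r_[c,0];print("dish stand mm",p@sx*1e3,p@sy*1e3)
b=np.array([.4553,.350,.0667])
rows(b+[0,0,.025+.015])
w=get_image("wrist");print("button pred",proj(w,b),"tip",proj(w,np.array(sensors.observe()["position"])-[0,0,.025]))
cv2.imwrite("pics/w6.png",w["img"][:,:,::-1])
```

```text
dish stand mm 18.85286344549673 -0.13577100953504262
[2.02, -0.042, 0.026, -0.012, 0.005, -0.005] target [0.4553 0.35   0.1067]
button pred [308.4595935  255.78998059] tip [311.12760533 314.47207848]
```

View pics/w6.png

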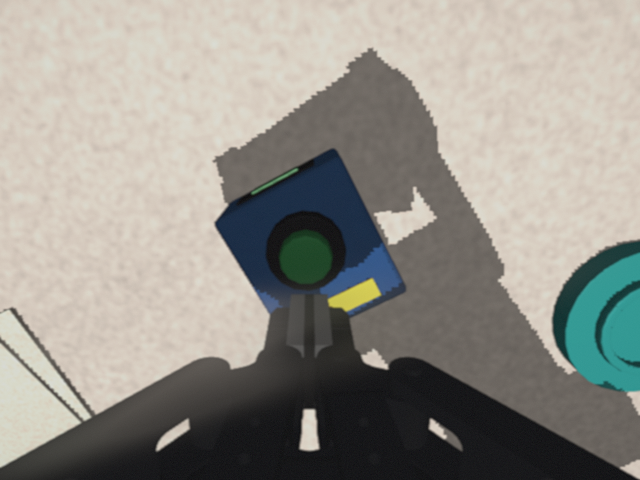

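The button is at (306,257), against a prediction of (308,256), so the fingers are aligned. The dish measures x = 18.9, y = -0.1 mm, seated within calibration. Descending.

>>> arm_command(plan=[[[0.7,-0.07,0.03,0,0,0],[1.4,-0.07,0.03,0,0,0],[1.9,-0.07,0.03,0,0,0],[2.2,-0.07,0.03,0,0,0],[2.35,-0.07,0.03,0,0,0],[2.45,-0.07,0.03,0,0,0],[2.5,-0.07,0.03,0,0,0],[2.5,-0.07,0.03,0,0,0]]])

```text
time_s: 9.85
position: [0.455, 0.3517, 0.0957]
tool_rot: [[0.001, -0.143, -0.99], [0.0, -0.99, 0.143], [-1.0, -0.0, -0.001]]
ft_force: [-0.2, -2.0, 2.0]
grip_width: 0.0002
```

>>> arm_command(plan=[[[0.05,0,0,0,0,0],[0.1,0,0,0,0,0],[0.15,0,0,0,0,0],[0.2,0,0,0,0,0],[0.25,0,0,0,0,0],[0.25,0,0,0,0,0]]])

```text
time_s: 10.45
position: [0.4551, 0.3518, 0.0908]
tool_rot: [[0.002, -0.143, -0.99], [0.001, -0.99, 0.143], [-1.0, -0.001, -0.002]]
ft_force: [-3.9, -4.7, 18.2]
grip_width: -0.0001
```

>>> arm_command(plan=[[[0.03,0,0,0,0,0],[0.05,0,0,0,0,0],[0.05,0,0,0,0,0],[0.05,0,0,0,0,0]]])

```text
time_s: 10.85
position: [0.4551, 0.3518, 0.0907]
tool_rot: [[0.003, -0.143, -0.99], [0.001, -0.99, 0.143], [-1.0, -0.001, -0.003]]
ft_force: [-7.0, -6.3, 26.8]
grip_width: -0.0001
```

Run:
```python
from h import *
import cv2
print(sensors.observe()["position"],sensors.observe()["ft_force"])
s=get_image("side");print(proj(s,[.4553,.351,.0667]))
cv2.imwrite("pics/s7.png",cv2.resize(s["img"][330:450,230:350,::-1],(600,600),interpolation=cv2.INTER_CUBIC))
```

```text
[0.45510905 0.351826   0.09065535] [-7.03242154 -6.28942772 26.77599159]
[286.62917174 384.5646405 ]
```

View pics/s7.png

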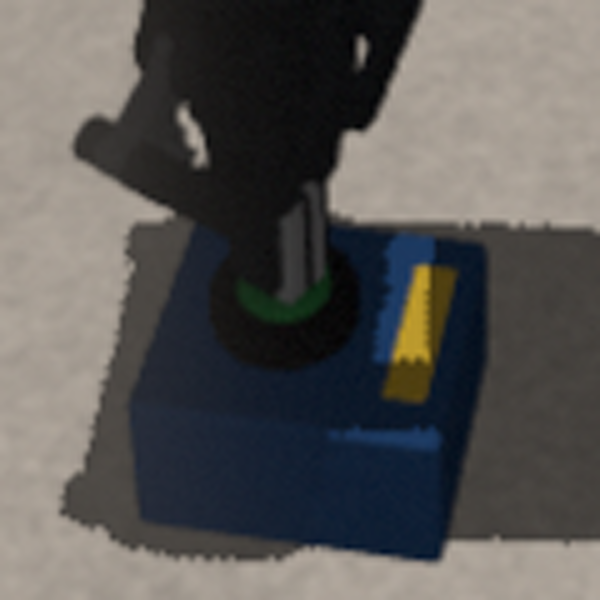

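The fingertips sit on the green cap, and force went from 18 to 27 N with no further travel, so the button is fully down. Releasing.

>>> arm_command(plan=[[[-0.2,0,0,0,0,0],[-0.6,0,0,0,0,0],[-1.2,0,0,0,0,0],[-2.2,0,0,0,0,0],[-3.2,0,0,0,0,0],[-4,0,0,0,0,0],[-5,0,1,0,0,0],[-5,0,2,0,0,0],[-5,0,2,0,0,0],[-5,0,2,0,0,0]]])

```text
time_s: 11.9
position: [0.405, 0.359, 0.2127]
tool_rot: [[-0.0, -0.142, -0.99], [-0.0, -0.99, 0.142], [-1.0, 0.0, 0.0]]
ft_force: [0.3, 1.3, 0.1]
grip_width: 0.0
```

Run:
```python
from h import *
import cv2
d=get_image("top");s=get_image("side")
o=np.zeros((600,800,3),np.uint8)
o[:450,:400]=cv2.resize(d["img"][120:300,240:400,::-1],(400,450),interpolation=cv2.INTER_CUBIC)
o[:300,400:]=cv2.resize(s["img"][150:330,200:440,::-1],(400,300),interpolation=cv2.INTER_CUBIC)
o[300:,400:]=cv2.resize(s["img"][330:450,220:380,::-1],(400,300),interpolation=cv2.INTER_CUBIC)
cv2.imwrite("pics/f8.png",o);print(sensors.observe()["ft_force"],sensors.observe()["position"])
```

```text
[ 0.22891226 -0.01754491 -0.05929093] [0.40576116 0.35878914 0.21232607]
```

View pics/f8.png

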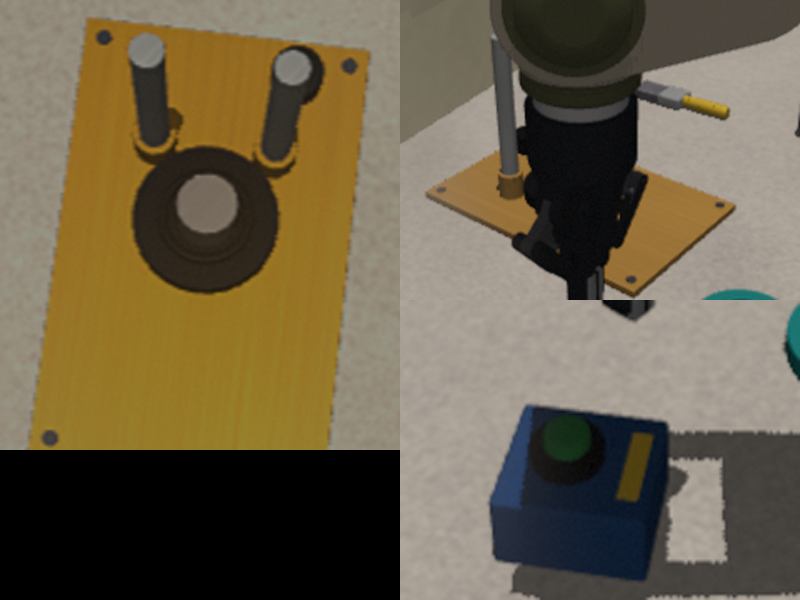

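The dish sits against both collars at (155,145) and (275,158) with the core upright at (207,203). The button has sprung back up, the arm is free, and the cap and brush are in place. Handing in.

```bash
python3 -c "
from rig import workorder
print(workorder.close_job())"
```

```text
the job is handed in; nothing more can be done
None
```

I pushed the black dish, with the core in it, along the plate with the two fingertips until it stopped against the posts. I then backed off, pressed the green button fully down, let it go and handed the job in at about 12 s.

- **Dish:** The push force rose from about 2–3 N to 19 N at the end, with less than 1 mm of further movement. The top picture shows the dish touching both collars with the core upright.
- **Disagreement:** I measured the dish centre at x = 18.9 mm, y = -0.1 mm in the stand frame, where 20, 0 is nominal. That is about 1 mm off, within the calibration and plate-fit error. My early rough readings from the side camera put the dish up to 13 mm and the core 8 mm off in y. I used the top and wrist cameras instead, and they agreed with each other.
- **Button:** The force reached 27 N at a hard stop after about 5 mm of travel from a light 2 N touch. The last picture shows the button back up.
- **Other things:** The cap and brush had not moved. The weight was not in the last picture, but the arm never came near it after its first pass, well above the bench. The arm touched nothing at hand-in.

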